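# Function-check the latching conveyor stop

### The job

Before the line is restarted, prove the mushroom stop on the bench control box: push its head in with the fingertips until it latches, and let go of it so that it is seen to stay in by itself. Then turn the head clockwise, seen from above, until the latch lets go (a sideways push against the raised rib across it is enough), and leave it sprung back out and turned back to rest. Do not pinch the head or force it, do not press the small start button on the same box, and leave the loose parts on the bench where they lie.

Things in the scene. Friction and masses are not known exactly. Their poses are not given: they have to be found in the camera images.
- station: grey metal control box bolted to the bench, lid 90 x 180 mm, 72 mm high, with 6 mm thick feet to 214 mm at its ends. Origin: centre of its underside; y along the 180 mm length, z up. On the lid: mushroom stop (axis at y = +42 mm) and small flush start button (y = -46 mm). A steel conduit leaves the side x = +45 mm at y = 0, 36 mm up, and bends down into the bench at x = 76 mm.
- mushroom: head of the stop, plastic, 60 mm diameter, z up. Origin: on its axis at the centre of its underside, 90 mm above the bench while out. A round skirt, 12 mm thick at the rim, 14 mm in the middle; across it stands a straight flat-sided grip rib, 54 mm long (head's y), 14 mm wide (x), its top 32 mm above the underside. Pose follows the head; at rest the rib lies along the box's length.
- rib_top (a point): centre of the top of the grip rib, on the head's axis: 122 mm above the bench while the head is out, 32 mm above the head's underside.
- stop_press (a joint): how far the head is pushed in, m: 0 out, 0.0085 hard stop. Pushing takes about 3 N at first, rising to about 12 N; at about 4 mm, half-way, the latch snaps over and it goes on easily. Let go, it then stays in by itself at about 0.0065. It springs out fully when the latch lets go.
- stop_twist (a joint): how far the head is turned clockwise seen from above, rad: 0 at rest, 1.05 hard stop; from rest it turns no other way. A spring turns it back (0.06 to 0.11 N m), so some 5 N pushed sideways 20 mm from the axis turns it. With the head latched in, the latch lets go at about 0.6 to 0.65 rad (36 degrees) and the head springs out.
- start_button (a joint): travel of the start button, m: 0 out, 0.004 fully pressed. White plastic cap, 21 mm diameter, its top 80 mm above the bench, in a 29 mm steel bezel. Not to be pressed.
- end_cap: cracked black cylinder end cap, 70 x 70 mm, 40 mm high over its round boss, loose on the bench; origin at the centre of its underside. To be left alone.
- collar_a: brass grub-screw collar, 32 mm outside diameter, 16 mm bore, 14 mm high, loose, flat on the bench; origin at the centre of its underside. To be left alone.
- collar_b: a second brass collar of the same size; origin at the centre of its underside. To be left alone.
- piston_nut: steel hexagon piston nut, 36 mm across flats, 19 mm high, loose, flat on the bench; origin at the centre of its underside. To be left alone.

How it is judged:
On the way, in this order (a step that is already met when the one before it is completed fails the run):
1. the head has been pushed in and stays in, latched, with nothing touching it (value of joint stop_press above 0.005 m and value of joint stop_twist below 0.2 rad and contact force between mushroom and anything else below 0.3 N), for 0.2 s.
2. the head has been turned clockwise by at least 0.4 rad (value of joint stop_twist above 0.4 rad).
At the end, for the whole second after the job is handed in: the stop head is fully out again (within 1.5 mm) and turned back to rest (within 0.1 rad), the start button is out, and every loose part is within 15 mm of where it lay (value of joint stop_press below 0.0015 m and value of joint stop_twist below 0.1 rad and value of joint start_button below 0.001 m and distance of each of end_cap, collar_a, collar_b, piston_nut from where it was at the start of the episode below 0.015 m); the robot touches nothing.
It fails at once if the start button is pressed (more than 2 mm) (value of joint start_button above 0.002 m).
It fails at once if the head is pinched or forced while it is turned (the fingers bear on it with more than 35 N in all) (value of joint stop_twist above 0.15 rad and contact force between the fingers and mushroom above 35 N).
It fails at once if a loose part is pushed, lifted or carried off (moved more than 15 mm) (distance of any of end_cap, collar_a, collar_b, piston_nut from where it was at the start of the episode above 0.015 m).
It also fails if it takes over 38 s, if anything falls off the work surface, if the arm or the gripper's body presses on something with over 40 N, if the wrist force passes 120 N, or if a joint passes its speed limit or range.

### The arm

A 7-joint arm with a two-finger parallel gripper is mounted at the origin on the work surface. World frame = base frame: x ahead of the robot, y to its left, z up, the work surface at z = 0. Lengths are in m, angles in rad, forces in N, time in s.
With the tool pointing down it reaches from about 0.35 to 0.9 m from the base axis. Payload 19.9 kg.
Tool frame: the origin (TCP) lies midway between the tips of the shut fingers; the grasp point (between the pads) lies 19 mm behind it (grip_depth is the distance from the TCP to the grasp point, in m); z points along the fingers, y is the direction in which the jaws open and shut (so a half turn about z gives the same grasp; the last joint's range is limited). The gripper opens to 94 mm and grips with 3 to 60 N. Pads are 16 mm wide; open, the fingers measure 119 mm over their backs; the gripper's body (75 mm by 177 mm) begins 78 mm behind the grasp point.
Start: joints at [-1.216, 0.417, -0.01, 1.614, 0.005, 1.111, -0.053], TCP at [0.241, 0.577, 0.205] pointing down, gripper open.
Joint ranges: [-2.81, 2.81], [-0.39, 2.02], [-1.27, 1.25], [0.06, 2.57], [-1.19, 4.33], [0.19, 2], [-2.82, 2.82]. Speed limits (rad/s): [1.89, 1.89, 2.39, 2.39, 3.01, 3.01, 3.01].

### API

Orientations are given as a unit quaternion [w, x, y, z].
In Python, from rig import * gives the robot as it stands. The module is installed in compiled form; this text tells all that it offers.
- The arm moves only by the tool arm_command, never from a script. Its argument "steps" is a list of rows, each a list of 4 numbers: the shift along the tool's x, y, z in units of 40 mm (1.0 is 40 mm), then the turn about the tool's z in units of 6 degrees (1.0 is 6 degrees). A call has 1 to 20 rows; each row shifts and turns the pose as measured when the row begins, along the tool's axes as they then stand; what a row does not reach is not made up. A row lasts 1/10 s, in which the tool goes at most 50 mm and 8.59 degrees, less where a joint would pass 70% of its speed; a pose out of reach is approached as far as the arm can. A call is refused whole if a number of a shift passes 1 or a number of a turn 1, either way. A call with a gripper value outside its range is refused whole. "fingers" is the finger opening in mm, from 0 to 94, set as the call begins (left out, the last holds). The fingers move at their own pace and stop on an object; "grip_force" is the grip in N (left out, the last holds). Time passes only in rows, so rows that do not move let the fingers close. It gives the time, the measured TCP pose, the force and the opening at its end, in the units of the state.
- get_obs(): the state, without advancing time (a new reading comes with each control period).
- camera(name): name is "scene" or "top"; returns (picture, depth): 420x560x3 uint8, red, green, blue; 420x560 float32, m along the optical axis (not along the pixel's ray), 0 where there is no reading.
- camera_params(name): a dict with "vfov" (degrees; the focal length in pixels is half the picture's height over the tangent of half this angle, whatever the lens; pixels are square), "cx", "cy" (the principal point, pixels), "R" (3x3) and "t" (3): a world point X has camera coordinates R X + t. Camera axes: x right, y down, z forward; pixel columns grow to the right and rows downward; lengths in m; the calibration is good to about 2 mm. A picture is of the moment at which its call begins. camera_params takes no time and is no camera call.
- close_job(): hands the job in, once; it reports no verdict.
Trained networks look in the newest picture that a camera, given by its name, has taken for a name from the list of things; names that differ only in an ending like _2 or _b are one class to them, and where a whole thing is asked for, a point or a joint stands for the part that bears it (a point fixed in the world has none). Each returns a list of dicts, best first, with "score" (0 to 1); they miss things now and then, are a little off and sometimes report something else, mostly with a low value. They report only what shows in the picture. A call takes as long as a camera call.
- recognise(thing, camera): "location" ([x, y, z] in m, in world coordinates, good to about 4 mm: the middle of the surface that is visible of it).
- silhouettes(thing, camera): "pixels" (420x560 bool, what is visible of it).
The state is a dict: "t": time; "q": joint angles; "joint_velocities": joint speeds; "tau": joint torques, N m; "eef_pos": TCP position; "tool_rot": TCP orientation; "contact_force": force on the tool from outside, world axes, zero at the start; "moment": the same for the moment, N m; "gripper_width": opening from 0.0 (shut) to 1.0 (fully open).
Only numpy, scipy, OpenCV 4.12 (cv2) and the standard library are available. Lean on these libraries where they do the work, as an engineer would, in place of code of your own. Each camera call takes 0.05 s, during which the arm holds its last target.

## Working session

There is one attempt and no reset: what is moved stays moved. The work goes in short steps, Python scripts to look and compute and a tool call to move; the robot and the scene stay as the last step left them, time stands still between calls to the robot, and variables do not carry over. Pictures are saved under pics/ and viewed, and the job is handed in when it is done.

Besides the shell and the picture viewer there is one more tool, called after "Call:" by a JSON object that holds its "fn" and its "kwargs", one argument or row to a line. arm_command: Moves the arm, as the interface text tells. Its arguments: {"type":"object","properties":{"steps":{"type":"array","items":{"type":"array","items":{"type":"number"}}},"fingers":{"type":"number"},"grip_force":{"type":"number"}},"required":["steps"]}

```bash
mkdir -p pics
cat > h.py <<'E'
from rig import *
import numpy as np, cv2
def unproj(cam,u,v,d):
    p=camera_params(cam); f=210/np.tan(np.radians(p['vfov'])/2)
    X=np.array([(u-p['cx'])/f*d,(v-p['cy'])/f*d,d]); return np.array(p['R']).T@(X-np.array(p['t']))
def cloud(cam,D):
    p=camera_params(cam); f=210/np.tan(np.radians(p['vfov'])/2)
    v,u=np.mgrid[0:420,0:560]
    X=np.stack([(u-p['cx'])/f*D,(v-p['cy'])/f*D,D],-1)-np.array(p['t']); return X@np.array(p['R'])
E
python3 - <<'E'
from h import *
for c in ('scene','top'):
    im,d=camera(c); cv2.imwrite(f'pics/{c}0.png',im[:,:,::-1])
    np.save(f'pics/{c}0.npy',d)
    print(c,camera_params(c)['t'],np.array(camera_params(c)['R']).tolist())
    for n in ('mushroom','station','start_button','rib_top'):
        print(n,[(np.round(r['location'],4).tolist(),round(r['score'],2)) for r in recognise(n,c)][:3])
o=get_obs();print({k:np.round(v,3).tolist() for k,v in o.items()})
E
```

```text
scene [ 0.59064266 -0.04698289  0.8627554 ] [[-0.8653160180277776, 0.5011363054324933, 0.009517999896079038], [0.38230481261905597, 0.6721712890458155, -0.6340574015267038], [-0.32414690989250466, -0.5450212487233483, -0.7732274046146986]]
mushroom [([0.5874, -0.114, 0.103], 0.65)]
station [([0.5842, -0.113, 0.0733], 0.76), ([0.6442, -0.2327, 0.0151], 0.73), ([0.494, -0.0639, 0.012], 0.26)]
start_button [([0.589, -0.1134, 0.1049], 0.69), ([0.4616, -0.1376, 0.0139], 0.63)]
rib_top [([0.5901, -0.1074, 0.1022], 0.93)]
top [-0.20571528  0.57389196  0.68525188] [[0.028779454233573396, -0.9992303110952173, 0.02665573864241262], [-0.9934763438398856, -0.03153720640259757, -0.10959087025319698], [0.11034716690767712, -0.023327880333946283, -0.9936192997091863]]
mushroom [([0.5769, -0.1184, 0.1027], 0.64)]
station [([0.5642, -0.1589, 0.0738], 0.73)]
start_button [([0.5532, -0.2032, 0.0759], 0.53)]
rib_top [([0.5779, -0.1226, 0.102], 0.76)]
{'t': 0.5, 'q': [-1.216, 0.417, -0.01, 1.614, 0.005, 1.111, -0.053], 'joint_velocities': [0.002, -0.0, 0.001, 0.0, 0.001, -0.001, -0.001], 'tau': [0.0, -85.047, 0.639, -42.605, -0.049, 0.014, 0.0], 'eef_pos': [0.241, 0.577, 0.205], 'tool_rot': [0.0, 0.197, 0.98, -0.0], 'contact_force': [-0.207, -0.386, 0.799], 'moment': [0.02, -0.023, -0.007], 'gripper_width': 1.003}
```

View pics/scene0.png

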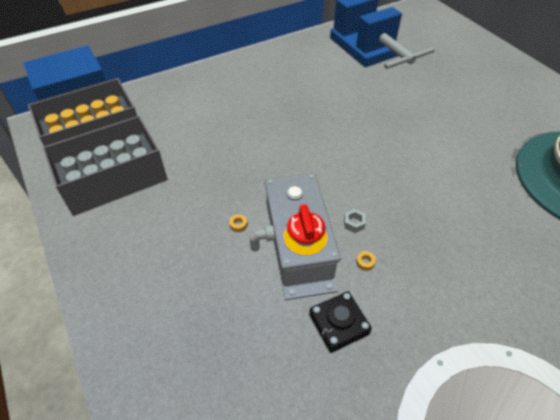

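View pics/top0.png

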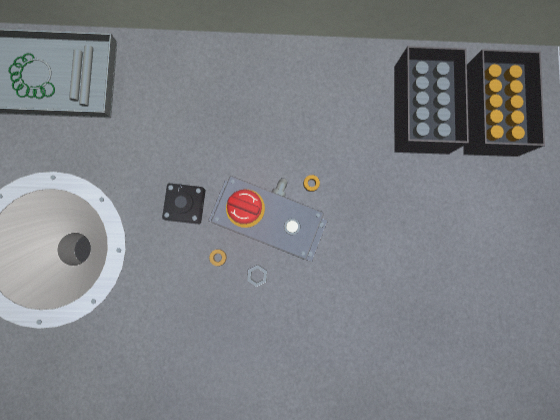

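Run:
```python
from h import *
for c in ('scene','top'):
    D=np.load(f'pics/{c}0.npy'); P=cloud(c,D); ok=D>0
    near=(np.hypot(P[...,0]-.58,P[...,1]+.12)<.06)&ok
    z=P[...,2]
    for lo,hi,n in ((.116,.130,'rib'),(.095,.110,'skirt')):
        m=near&(z>lo)&(z<hi); Q=P[m]
        r=cv2.minAreaRect(Q[:,:2].astype(np.float32)*1000)
        w,v=np.linalg.eigh(np.cov(Q[:,:2].T))
        print(c,n,len(Q),Q.mean(0).round(4),np.median(Q[:,2]).round(4),r,v[:,1],Q.min(0).round(3),Q.max(0).round(3))
    m=ok&(np.hypot(P[...,0]-.57,P[...,1]+.15)<.13)&(z>.066)&(z<.076); Q=P[m]
    print(c,'lid',len(Q),np.median(Q[:,2]),cv2.minAreaRect(Q[:,:2].astype(np.float32)*1000))
    if c=='top':
        cs=np.array(r[0])
```

```text
scene rib 286 [ 0.5812 -0.1163  0.1211] 0.1214 ((579.98486328125, -117.91878509521484), (52.806854248046875, 14.322454452514648), 69.40978240966797) [0.33962447 0.94056112] [ 0.566 -0.144  0.116] [ 0.594 -0.092  0.124]
scene skirt 753 [ 0.584  -0.1137  0.1024] 0.1026 ((580.37451171875, -116.96821594238281), (55.719539642333984, 58.76277542114258), 62.59977722167969) [-0.86784029  0.49684326] [ 0.551 -0.147  0.095] [ 0.609 -0.089  0.11 ]
scene lid 3792 0.07210180167552738 ((565.3701171875, -157.79498291015625), (180.84716796875, 90.48757934570312), 69.92207336425781)
top rib 272 [ 0.5782 -0.1179  0.1208] 0.121 ((578.5819091796875, -117.76348876953125), (53.437774658203125, 13.983266830444336), 70.71661376953125) [0.33639924 0.94171946] [ 0.564 -0.143  0.116] [ 0.593 -0.091  0.124]
top skirt 661 [ 0.577  -0.1186  0.1022] 0.1024 ((578.5360717773438, -117.98558044433594), (56.57087326049805, 57.55986404418945), 1.3083189725875854) [-0.9322519   0.36180988] [ 0.55  -0.147  0.095] [ 0.607 -0.089  0.11 ]
top lid 4016 0.07162028080083085 ((564.3643188476562, -157.25355529785156), (179.92800903320312, 90.26285552978516), 70.07329559326172)
```

Scene view: the red head is at about (305,228), the white start button at (295,192) and the conduit is on the left. Top view: the head is at (244,207) and the button at (292,227). Both views agree on the head axis at about (0.579, -0.118), with the rib at 70° in yaw. Next I check the path for obstacles.

Run:
```python
from h import *
for c in ('scene','top'):
    D=np.load(f'pics/{c}0.npy'); P=cloud(c,D); ok=D>0
    a=np.array([.241,.577]); b=np.array([.579,-.118]); n=(b-a)/np.linalg.norm(b-a); L=np.linalg.norm(b-a)
    s=(P[...,:2]-a)@n; w=(P[...,:2]-a)@np.array([-n[1],n[0]])
    for k in np.arange(-.1,L+.1,.1):
        m=ok&(s>k)&(s<k+.1)&(abs(w)<.12); 
        print(c,round(k,1),m.sum(),P[m][:,2].max().round(3) if m.any() else None)
o=get_obs(); from scipy.spatial.transform import Rotation as R
q=o['tool_rot']; M=R.from_quat([q[1],q[2],q[3],q[0]]).as_matrix(); print(M.round(3))
print(M.T@(np.array([.579,-.118,.16])-o['eef_pos'])/.04)
print(np.degrees(np.arctan2(M[1,1],M[0,1])))
```

```text
scene -0.1 0 None
scene 0.0 0 None
scene 0.1 0 None
scene 0.2 0 None
scene 0.3 2294 0.006
scene 0.4 9133 0.007
scene 0.5 10294 0.007
scene 0.6 9019 0.043
scene 0.7 8939 0.124
scene 0.8 6506 0.102
top -0.1 0 None
top 0.0 0 None
top 0.1 0 None
top 0.2 2404 0.006
top 0.3 7590 0.007
top 0.4 4907 0.007
top 0.5 6642 0.008
top 0.6 6468 0.043
top 0.7 6436 0.124
top 0.8 6156 0.101
[[-0.923  0.386  0.   ]
 [ 0.386  0.923 -0.   ]
 [-0.    -0.    -1.   ]]
[-14.49290145 -12.76568243   1.13720994]
67.32255167488502
```

Call:
{"fn": "arm_command", "kwargs": {
  "steps": [
    [-0.4,-0.35,0,0],
    [-0.75,-0.66,0,-0.2],
    [-0.75,-0.66,0,-0.2],
    [-0.75,-0.66,0,0],
    [-0.75,-0.66,0,0],
    [-0.75,-0.66,0,0],
    [-0.75,-0.66,0,0],
    [-0.75,-0.66,0,0],
    [-0.75,-0.66,0,0],
    [-0.75,-0.66,0,0],
    [-0.75,-0.66,0,0],
    [-0.75,-0.66,0,0],
    [-0.75,-0.66,0,0],
    [-0.75,-0.66,0,0],
    [-0.75,-0.66,0,0],
    [-0.75,-0.66,0,0],
    [-0.4,-0.4,0,0],
    [0,0,0,0]
  ],
  "fingers": 0,
  "grip_force": 20
}}

```text
t: 2.3
eef_pos: [0.5541, -0.0135, 0.2061]
tool_rot: [0.002, 0.174, 0.985, 0.002]
contact_force: [0.1, 0.2, 0.5]
gripper_width: 0.004
```

```bash
cat > go.py <<'E'
from h import *
import sys
from scipy.spatial.transform import Rotation as R
o=get_obs(); q=o['tool_rot']; M=R.from_quat([q[1],q[2],q[3],q[0]]).as_matrix()
print('t',round(o['t'],2),'pos',np.round(o['eef_pos'],4),'yaw',np.degrees(np.arctan2(M[1,1],M[0,1])).round(2),'F',np.round(o['contact_force'],2),'w',round(o['gripper_width'],3),'tilt',M[2].round(3))
if len(sys.argv)>3:
    # target in head coords (box x, box y), world z
    a=np.radians(70); ey=np.array([np.cos(a),np.sin(a)]); ex=np.array([ey[1],-ey[0]])
    bx,by,z=map(float,sys.argv[1:4]); T=np.array([.579,-.118])+bx*ex+by*ey
    print('units',(M.T@(np.array([*T,z])-o['eef_pos'])/.04).round(3))
E
python3 go.py 0 0 .145
```

```text
t 2.3 pos [ 0.5541 -0.0135  0.2061] yaw 70.01 F [0.06 0.24 0.55] w 0.004 tilt [-0.003  0.004 -1.   ]
units [-1.475 -2.249  1.522]
```

Call:
{"fn": "arm_command", "kwargs": {
  "steps": [
    [-0.6,-0.75,0.2,0],
    [-0.6,-0.75,0.5,0],
    [-0.3,-0.75,0.5,0],
    [0,0,0.2,0],
    [0,0,0,0],
    [0,0,0,0]
  ]
}}

```text
t: 2.9
eef_pos: [0.5813, -0.1168, 0.1486]
tool_rot: [0.002, 0.171, 0.985, 0.003]
contact_force: [0.3, 0.2, 0.0]
gripper_width: 0.006
```

```bash
python3 go.py 0 0 .13
python3 - <<'E'
from h import *
for c in ('scene','top'):
    im,d=camera(c); cv2.imwrite(f'pics/{c}1.png',cv2.resize(im[150:300,180:380],(800,600))[:,:,::-1])
E
```

```text
t 2.9 pos [ 0.5813 -0.1168  0.1486] yaw 70.28 F [0.34 0.17 0.03] w 0.006 tilt [-0.004  0.007 -1.   ]
units [ 0.046 -0.05   0.464]
```

View pics/scene1.png

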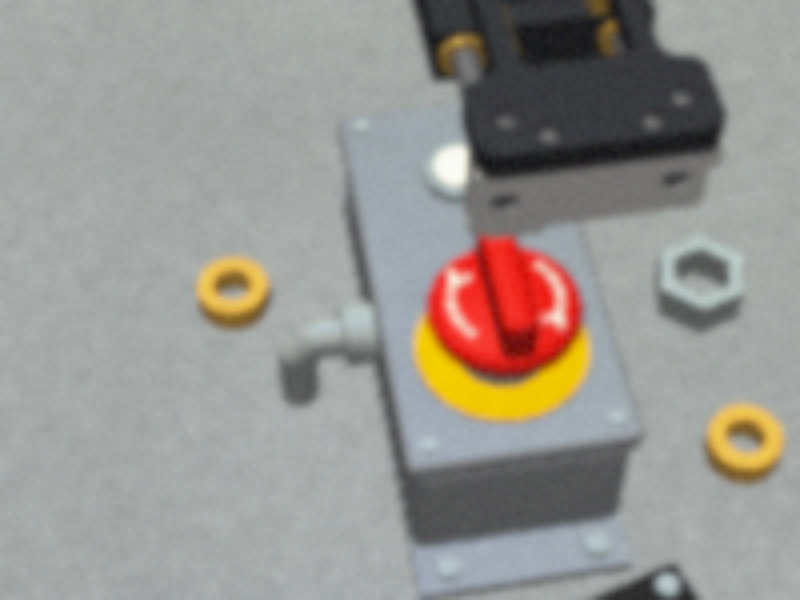

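Call:
{"fn": "arm_command", "kwargs": {
  "steps": [
    [0.05,-0.05,0.2,0],
    [0,0,0.2,0],
    [0,0,0,0]
  ]
}}

```text
t: 3.3
eef_pos: [0.5796, -0.1152, 0.1329]
tool_rot: [0.004, 0.169, 0.986, 0.004]
contact_force: [-0.3, 0.3, -0.4]
gripper_width: 0.005
```

```bash
python3 go.py 0 0 .122
```

```text
t 3.3 pos [ 0.5796 -0.1152  0.1329] yaw 70.51 F [-0.28  0.3  -0.42] w 0.005 tilt [-0.006  0.009 -1.   ]
units [-0.007 -0.073  0.272]
```

Run:
```python
from h import *
for c in ('scene','top'):
    im,d=camera(c); im=im.copy(); p=camera_params(c); f=210/np.tan(np.radians(p['vfov'])/2)
    e=np.array(get_obs()['eef_pos'])
    for dz,col in ((0,(0,255,0)),(.05,(0,255,255)),(.097,(255,0,255))):
        X=np.array(p['R'])@(e+[0,0,dz])+np.array(p['t']); u=X[0]/X[2]*f+p['cx'];v=X[1]/X[2]*f+p['cy']
        print(c,u,v); cv2.circle(im,(int(u),int(v)),2,col,-1)
    cv2.imwrite(f'pics/{c}2.png',cv2.resize(im[110:290,160:400] if c=='scene' else im[120:300,160:400],(800,600))[:,:,::-1])
```

```text
scene 307.50255657266905 213.96199210294932
scene 309.3201267427799 190.98700821111336
scene 311.2576562623374 166.49567894426423
top 240.88147925052053 202.82958063574384
top 237.97656391761672 198.38397643860878
top 234.74245237862434 193.43457923281287
```

View pics/scene2.png

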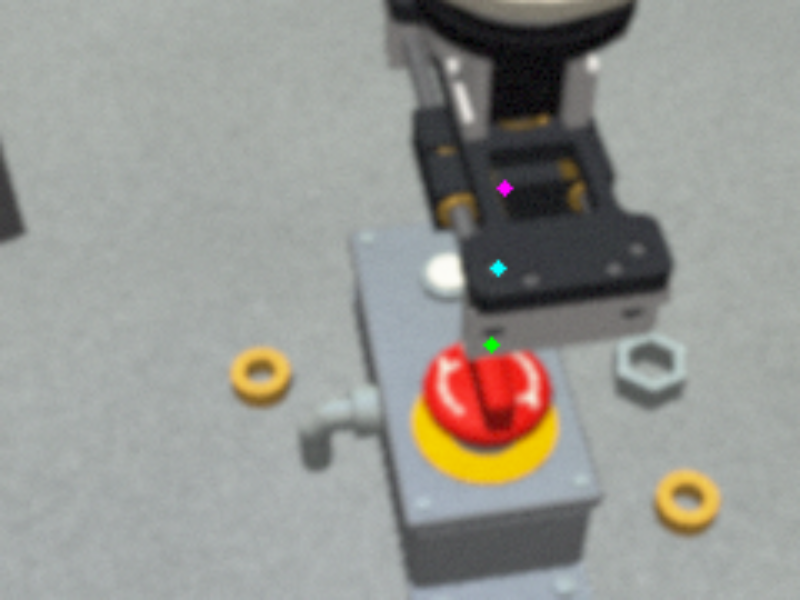

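View pics/top2.png

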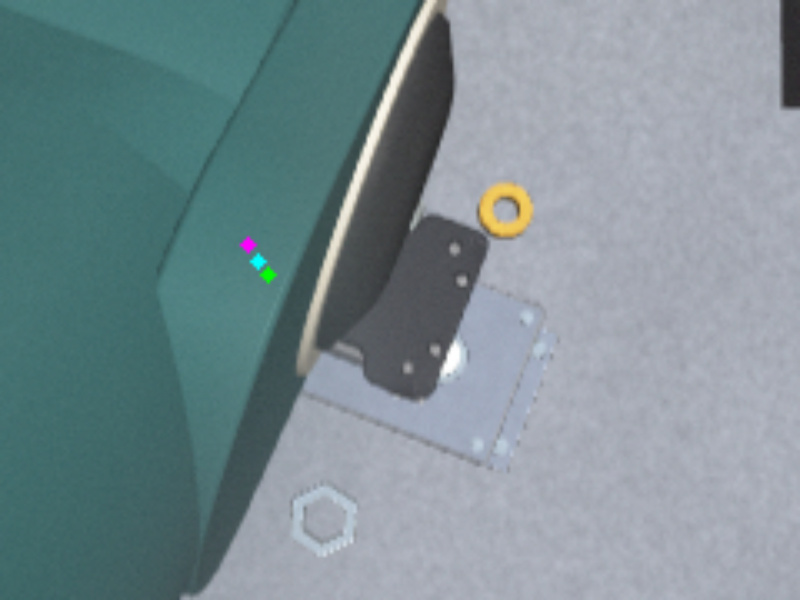

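The marked TCP (green, about (491,345) in the crop) sits at the bottom left of the grey block, so the gripper looks bulkier than expected. I'll measure its shape from the depth image before going down.

Run:
```python
from h import *
o=get_obs(); e=np.array(o['eef_pos']); a=np.radians(70.4); ty=np.array([np.cos(a),np.sin(a)]); tx=np.array([-ty[1],ty[0]])
for c in ('scene','top'):
    im,D=camera(c); P=cloud(c,D); q=P-e
    X=q[...,:2]@tx; Y=q[...,:2]@ty; Z=q[...,2]
    m=(D>0)&(np.abs(X)<.15)&(np.abs(Y)<.15)&(Z>-.004)
    for z in np.arange(-.004,.14,.008):
        k=m&(Z>=z)&(Z<z+.008)
        if k.sum()>3: print(c,round(z*1000),k.sum(),'x',np.percentile(X[k],[2,98]).round(3),'y',np.percentile(Y[k],[2,98]).round(3), 'rgb',im[k].mean(0).round())
```

```text
scene 92 43 x [-0.031  0.03 ] y [-0.075  0.079] rgb [148. 132. 129.]
scene 100 403 x [-0.033  0.033] y [-0.075  0.08 ] rgb [106. 102. 100.]
scene 108 608 x [-0.033  0.03 ] y [-0.075  0.079] rgb [95. 93. 90.]
scene 116 702 x [-0.033  0.033] y [-0.074  0.085] rgb [69. 68. 66.]
scene 124 306 x [-0.033  0.033] y [-0.076  0.086] rgb [99. 97. 92.]
scene 132 927 x [-0.033  0.03 ] y [-0.079  0.087] rgb [51. 51. 52.]
top 108 46 x [0.024 0.03 ] y [-0.062 -0.046] rgb [121. 125. 130.]
top 124 5 x [0.026 0.036] y [-0.087 -0.059] rgb [131. 134. 143.]
top 132 1033 x [-0.03   0.034] y [-0.089 -0.057] rgb [85. 88. 93.]
```

Call:
{"fn": "arm_command", "kwargs": {
  "steps": [
    [0,-0.07,0.1,0],
    [0,-0.03,0.1,0],
    [0,0,0,0]
  ]
}}

```text
t: 3.8
eef_pos: [0.579, -0.1201, 0.1257]
tool_rot: [0.005, 0.17, 0.985, 0.004]
contact_force: [0.7, 0.3, -0.1]
gripper_width: 0.007
```

```bash
python3 go.py 0 0 .122
```

```text
t 3.8 pos [ 0.579  -0.1201  0.1257] yaw 70.47 F [ 0.74  0.27 -0.07] w 0.007 tilt [-0.008  0.009 -1.   ]
units [0.018 0.049 0.092]
```

Call:
{"fn": "arm_command", "kwargs": {
  "steps": [
    [0,0.02,0.1,0],
    [0,0,0.08,0],
    [0,0,0,0]
  ]
}}

```text
t: 4.1
eef_pos: [0.5802, -0.12, 0.1191]
tool_rot: [0.006, 0.17, 0.985, 0.004]
contact_force: [-5.4, 0.6, 11.8]
gripper_width: 0.005
```

```bash
python3 go.py 0 0 .115
```

```text
t 4.1 pos [ 0.5802 -0.12    0.1191] yaw 70.43 F [-5.42  0.63 11.82] w 0.005 tilt [-0.01   0.009 -1.   ]
units [0.045 0.036 0.102]
```

Call:
{"fn": "arm_command", "kwargs": {
  "steps": [
    [0,0,0.08,0],
    [0,0,0.06,0],
    [0,0,0,0]
  ]
}}

```text
t: 4.4
eef_pos: [0.5804, -0.1199, 0.1137]
tool_rot: [0.006, 0.17, 0.985, 0.004]
contact_force: [-3.6, 0.9, 9.9]
gripper_width: 0.004
```

```bash
python3 go.py 0 0 .115
```

```text
t 4.4 pos [ 0.5804 -0.1199  0.1137] yaw 70.43 F [-3.64  0.93  9.94] w 0.004 tilt [-0.01  0.01 -1.  ]
units [ 0.05   0.033 -0.032]
```

Pressed about 8 mm, and the force has dropped back, so it should have latched. Now I lift off straight up.

Call:
{"fn": "arm_command", "kwargs": {
  "steps": [
    [0,0,-0.1,0],
    [0,0,-0.2,0],
    [0,0,-0.3,0],
    [0,0,-0.2,0],
    [0,0,0,0],
    [0,0,0,0],
    [0,0,0,0],
    [0,0,0,0]
  ]
}}

```text
t: 5.2
eef_pos: [0.5801, -0.1198, 0.148]
tool_rot: [0.006, 0.17, 0.985, 0.004]
contact_force: [-0.4, -0.4, -0.2]
gripper_width: 0.006
```

```bash
python3 go.py -.020 .030 .14
python3 - <<'E'
from h import *
c='scene'
im,D=camera(c); P=cloud(c,D); cv2.imwrite('pics/scene3.png',cv2.resize(im[110:290,160:400],(800,600))[:,:,::-1])
red=(im[...,0]>120)&(im[...,1]<70)
m=red&(np.hypot(P[...,0]-.579,P[...,1]+.118)<.04)
z=P[...,2][m]; print(m.sum(),np.percentile(z,[5,50,95,99]).round(4))
D0=np.load('pics/scene0.npy');P0=cloud(c,D0); print(np.percentile(P0[...,2][m],[5,50,95,99]).round(4), np.median((P[...,2]-P0[...,2])[m]))
E
```

```text
t 5.2 pos [ 0.5801 -0.1198  0.148 ] yaw 70.44 F [-0.41 -0.42 -0.23] w 0.006 tilt [-0.011  0.01  -1.   ]
units [0.538 0.785 0.202]
703 [0.0936 0.0978 0.116  0.117 ]
[0.0956 0.104  0.1226 0.1235] -0.005379498486713236
```

View pics/scene3.png

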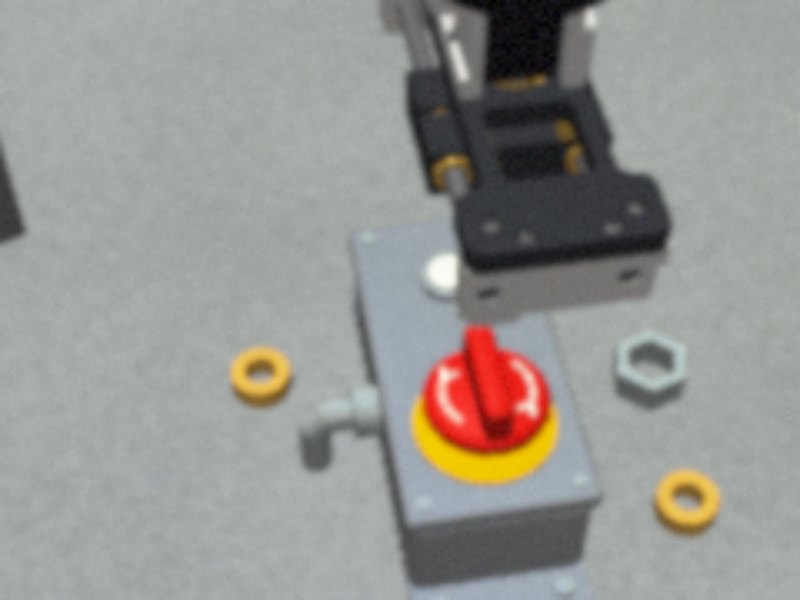

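The picture shows the head standing 6.5 mm lower (rib top 0.116) with the rib still straight. It is latched with nothing touching it. Now I go beside the rib, on the conduit-free side, near the end far from the start button.

Call:
{"fn": "arm_command", "kwargs": {
  "steps": [
    [0.3,0.4,0,0],
    [0.29,0.38,0,0],
    [0,0,0,0],
    [0,0,0.3,0],
    [0,0,0.3,0],
    [0,0,0.3,0],
    [0,0,0,0]
  ]
}}

```text
t: 5.95
eef_pos: [0.5678, -0.0838, 0.1069]
tool_rot: [0.005, 0.171, 0.985, 0.003]
contact_force: [-0.2, 0.7, 0.0]
gripper_width: 0.01
```

```bash
python3 go.py -.022 .030 .1085
```

```text
t 5.95 pos [ 0.5678 -0.0838  0.1069] yaw 70.29 F [-0.21  0.72  0.03] w 0.01 tilt [-0.009  0.008 -1.   ]
units [-0.007  0.043 -0.04 ]
```

Call:
{"fn": "arm_command", "kwargs": {
  "steps": [
    [-0.1,0,-0.04,0],
    [-0.1,0,0,0],
    [-0.1,0,0,0],
    [0,0,0,0]
  ]
}}

```text
t: 6.35
eef_pos: [0.5796, -0.088, 0.1084]
tool_rot: [0.004, 0.171, 0.985, 0.004]
contact_force: [-2.7, 2.2, 1.2]
gripper_width: 0.004
```

```bash
python3 go.py 0 .030 .1085
```

```text
t 6.35 pos [ 0.5796 -0.088   0.1084] yaw 70.26 F [-2.66  2.17  1.17] w 0.004 tilt [-0.006  0.008 -1.   ]
units [-0.244  0.038 -0.002]
```

Contact at about 3.5 N. I keep pushing along.

Call:
{"fn": "arm_command", "kwargs": {
  "steps": [
    [-0.08,0,0,0],
    [-0.08,0,0,0],
    [0,0,0,0]
  ]
}}

```text
t: 6.65
eef_pos: [0.5857, -0.0903, 0.1089]
tool_rot: [0.003, 0.171, 0.985, 0.004]
contact_force: [-4.9, 2.4, 3.6]
gripper_width: 0.002
```

```bash
python3 go.py 0 .030 .1085
```

```text
t 6.65 pos [ 0.5857 -0.0903  0.1089] yaw 70.26 F [-4.91  2.42  3.58] w 0.002 tilt [-0.005  0.008 -1.   ]
units [-0.079  0.04   0.012]
```

Call:
{"fn": "arm_command", "kwargs": {
  "steps": [
    [-0.07,0,0,0],
    [-0.05,0,0,0],
    [0,0,0,0]
  ]
}}

```text
t: 6.95
eef_pos: [0.5899, -0.0921, 0.1093]
tool_rot: [0.003, 0.172, 0.985, 0.004]
contact_force: [-3.7, 2.3, 4.1]
gripper_width: 0.006
```

```bash
python3 go.py 0 .030 .1085
python3 - <<'E'
from h import *
c='scene'
im,D=camera(c); P=cloud(c,D); cv2.imwrite('pics/scene4.png',cv2.resize(im[110:290,160:400],(800,600))[:,:,::-1])
m=(im[...,0]>100)&(im[...,1]<70)&(np.hypot(P[...,0]-.579,P[...,1]+.118)<.04)
z=P[...,2][m]; print(m.sum(),np.percentile(z,[5,50,95,99]).round(4))
E
```

```text
t 6.95 pos [ 0.5899 -0.0921  0.1093] yaw 70.24 F [-3.75  2.28  4.15] w 0.006 tilt [-0.004  0.008 -1.   ]
units [0.035 0.049 0.02 ]
176 [0.0955 0.1    0.1175 0.1181]
```

View pics/scene4.png

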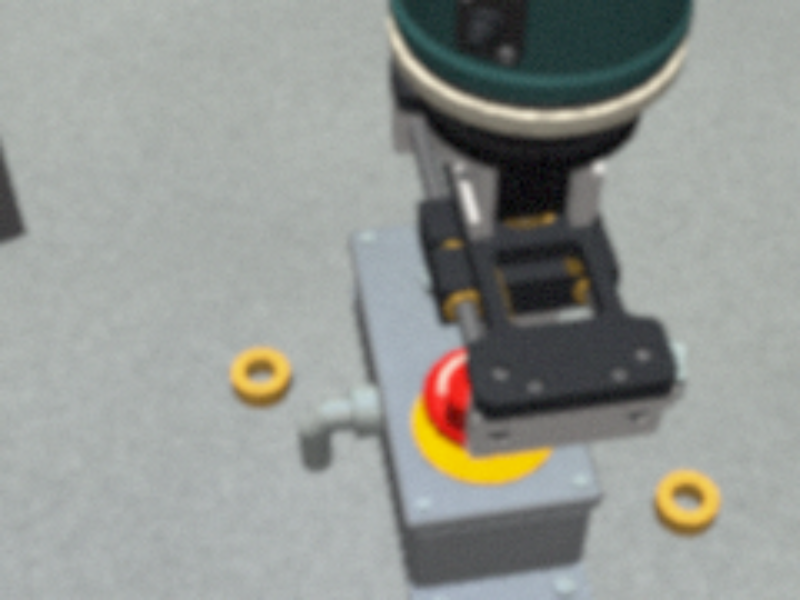

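The rib is turned well clockwise (dark rib end at (455,415) in the crop). The head has risen only about 2 mm, and a 4 N upward force suggests friction on the finger is holding it down. I raise the finger while it is still turned.

Call:
{"fn": "arm_command", "kwargs": {
  "steps": [
    [0,0,-0.08,0],
    [0,0,-0.07,0],
    [0,0,0,0]
  ]
}}

```text
t: 7.3
eef_pos: [0.5896, -0.0915, 0.1156]
tool_rot: [0.003, 0.171, 0.985, 0.004]
contact_force: [-2.2, 3.1, 2.7]
gripper_width: 0.003
```

```bash
python3 go.py 0 .030 .1085
python3 - <<'E'
from h import *
c='scene'
im,D=camera(c); P=cloud(c,D)
m=(im[...,0]>100)&(im[...,1]<70)&(np.hypot(P[...,0]-.579,P[...,1]+.118)<.04)
z=P[...,2][m]; print(m.sum(),np.percentile(z,[5,50,95,99]).round(4))
E
```

```text
t 7.3 pos [ 0.5896 -0.0915  0.1156] yaw 70.26 F [-2.22  3.07  2.67] w 0.003 tilt [-0.004  0.009 -1.   ]
units [0.024 0.036 0.179]
187 [0.0998 0.104  0.122  0.123 ]
```

The head is out now (median 0.104, top 0.122). I back off sideways to let it turn home, then rise clear.

Call:
{"fn": "arm_command", "kwargs": {
  "steps": [
    [0.1,0,0,0],
    [0.15,0,0,0],
    [0.2,0,0,0],
    [0.2,0,0,0],
    [0.1,0,-0.2,0],
    [0,0,-0.7,0],
    [0,0.5,-0.7,0],
    [0,0.9,-0.3,0],
    [0,0.9,0,0],
    [0,0.9,0,0],
    [0,0.9,0,0],
    [0,0.9,0,0],
    [0,0,0,0],
    [0,0,0,0]
  ]
}}

```text
t: 8.75
eef_pos: [0.6296, 0.1105, 0.2031]
tool_rot: [0.008, 0.174, 0.985, 0.004]
contact_force: [-0.4, -0.5, 0.1]
gripper_width: 0.007
```

```bash
python3 go.py
python3 - <<'E'
from h import *
c='scene'
for c in ('scene','top'):
    im,D=camera(c); P=cloud(c,D); z=P[...,2]; cv2.imwrite(f'pics/{c}5.png',im[:,:,::-1])
    D0=np.load(f'pics/{c}0.npy');P0=cloud(c,D0)
    near=(np.hypot(P[...,0]-.579,P[...,1]+.118)<.04)&(D>0)
    m=near&(z>.116)&(z<.13); Q=P[m]
    print(c,m.sum(),cv2.minAreaRect(Q[:,:2].astype(np.float32)*1000) if m.sum()>10 else '', np.median(z[m]), 'dz',np.median((z-P0[...,2])[near]))
    old=cv2.imread(f'pics/{c}0.png')[:,:,::-1]
    d=np.abs(im.astype(int)-old).max(-1)>60
    print('diffpx',d.sum())
E
```

```text
t 8.75 pos [0.6296 0.1105 0.2031] yaw 69.91 F [-0.35 -0.5   0.1 ] w 0.007 tilt [-0.015  0.011 -1.   ]
scene 284 ((579.6996459960938, -118.35020446777344), (55.361328125, 14.153876304626465), 70.45726776123047) 0.12138906205915237 dz 1.5435876639310897e-05
diffpx 47531
top 270 ((578.6688232421875, -117.63232421875), (53.50321578979492, 14.104307174682617), 70.0669174194336) 0.12107768863358057 dz -4.0098077396154286e-05
diffpx 4511
```

View pics/scene5.png

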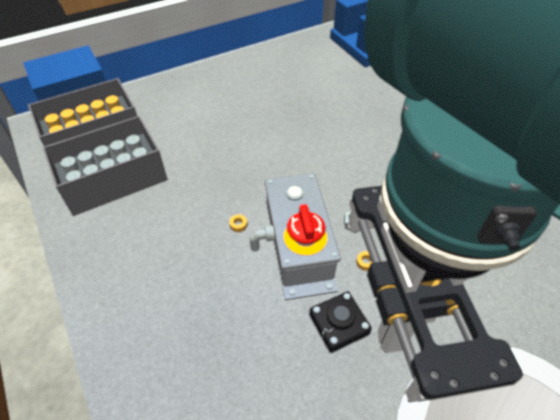

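The head at (305,228) is fully out and its rib is back at 70°, and the depth matches the first picture. The loose parts in view lie where they were and the arm is clear, so I'm handing in.

```bash
python3 -c "
from rig import *
print(close_job())"
```

```text
the job is handed in; nothing more can be done
None
```

The mushroom stop latched, stayed in by itself, and released on a clockwise turn. I handed the job in at about 9 s of the 38 s allowed; no verdict was reported.

- **Latching:** I pressed the rib top with the shut fingertips, reaching about 12 N before the force fell off. After I lifted clear, depth showed the head about 6.5 mm down with the rib straight and nothing touching it.
- **Release:** I pushed sideways on the rib end away from the start button, with about 6.5 N at most. Friction on the fingertip held the head nearly down once the latch let go, so I raised the finger 6 mm while it was still turned. The head then came fully out, and I backed off so it could turn home.
- **Last checks:** From both cameras the rib top is at 0.121 m and 70° in yaw. That is the same as at the start: under 0.1 mm change in height and within about 1° in turn.
- **Other parts:** The arm stands clear with no contact force. The tool never went near the start button, and the end cap and one collar lie where they did. The nut and the other collar were partly hidden by the arm in the last scene picture, and I did not measure the loose parts separately.
- **Not measured:** I had no direct reading of the turn angle. That it passed 0.4 rad is inferred from the finger position (about 0.7 rad) and from the latch letting go.

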